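# Check the hand levers of the trolley handle

## Robot

A 6-joint arm with a two-finger parallel gripper is mounted at the origin on a cart in front of the work surface, level with it; the furniture and walls round the work are solid. World frame = base frame: x ahead of the robot, y to its left, z up, the work surface at z = 0. Lengths are in m, angles in degrees, forces in N, time in s.
With the tool pointing down it reaches from about 0.325 to 0.9 m from the base axis. Payload 6.1 kg.
Tool frame: the origin (TCP) lies at the very end of the fingers, on their centre line; the grasp point (between the pads) lies 19 mm behind it; y points along the fingers, z is the direction in which the jaws open and shut, and the axes are right-handed (so a half turn about y gives the same grasp; the last joint's range is limited). The gripper opens to 85 mm and grips with 20 to 120 N. Pads are 22 mm wide; open, the fingers measure 114 mm over their backs; the gripper's body (76 mm by 85 mm) begins 54 mm behind the grasp point. The pads swing forward as they close: fully open they stand 13 mm farther back than shut.
Start: joints at [61.243, 12.628, 87.462, -0, 79.91, -7.225], TCP at [0.229, 0.581, 0.193] pointing down, gripper open.
Joint ranges: [-170.65, 170.65], [-52.31, 119.04], [5.05, 147.46], [-71.25, 251.25], [11.57, 151.72], [-153.62, 153.62]. Speed limits (degrees/s): [147.25, 147.25, 172.46, 180, 180, 180].

## Interface

Orientations are given as a 3x3 rotation matrix whose columns are the frame's x, y, z axes.
In Python, from station import * gives the robot as it stands. The module is installed in compiled form; this text tells all that it offers.
- The arm moves only by the shell command python3 -m inch 'ROWS' [OPENING]. ROWS is JSON, a list of rows, each a list of 4 numbers: the shift along the tool's x, y, z in mm, then the turn about the tool's y in degrees. In form: [[x, y, z, roll], ...]. A call has 1 to 5 rows; each row is the pose to reach, as a shift and turn from the pose commanded when the call began, along the tool's axes at that moment; what a row does not reach only later rows make up. A row lasts 1/10 s, in which the tool goes at most 50 mm and 8.59 degrees, less where a joint would pass 70% of its speed; a pose out of reach is approached as far as the arm can. A call with a gripper value outside its range is refused whole. OPENING is the gripper's target within -1 to 1 (fully open at 1, half-way at 0, shut at -1), set as the call begins (- or left out, the last holds). The fingers move at their own pace and stop on an object; the grip force is fixed at half the most. Time passes only in rows, so rows that repeat a pose let the fingers close. It gives the time, the measured TCP pose, the force and the opening at its end, in the units of the state.
- read_state(): the state, without advancing time (a new reading comes with each control period).
- camera(name): name is "scene" or "side" or "wrist"; returns a dict with "image" (420x560x3 uint8, red, green, blue), "fx", "fy", "cx", "cy" (pixels), "R" (3x3) and "t" (3): a world point X has camera coordinates R X + t; the wrist camera has in their place "hand_eye" (4x4, takes a point from camera to tool coordinates, whose origin is the TCP and whose axes are the tool frame's). Camera axes: x right, y down, z forward; pixel columns grow to the right and rows downward; lengths in m; the calibration is good to about 2 mm. A picture is of the moment at which its call begins: read the wrist's pose just before it. There is no depth.
- finish_job(): hands the job in, once; it reports no verdict.
Trained networks look in the newest picture that a camera, given by its name, has taken for a name from the list of things; names that differ only in an ending like _2 or _b are one class to them, and where a whole thing is asked for, a point or a joint stands for the part that bears it (a point fixed in the world has none). Each returns a list of dicts, best first, with "score" (0 to 1); they miss things now and then, are a little off and sometimes report something else, mostly with a low value. They report only what shows in the picture. A call takes as long as a camera call.
- regions_of(camera, name): "mask" (420x560 bool, what is visible of it) and "rect" ([centre column, centre row, width, height] in pixels, round what is visible of it).
- mark_of(camera, name): "position" ([column, row] in pixels: a listed point, or the origin of a listed thing).
The state is a dict: "clock": time; "joints": joint angles; "dq": joint speeds; "joint_efforts": joint torques, N m; "tcp_pos": TCP position; "orientation": TCP orientation; "force": force on the tool from outside, world axes, zero at the start; "ft_torque": the same for the moment, N m; "finger_gap": opening from 0.0 (shut) to 1.0 (fully open).
Only numpy, scipy, OpenCV 4.12 (cv2) and the standard library are available. Lean on these libraries where they do the work, as an engineer would, in place of code of your own. Each camera call takes 0.05 s, during which the arm holds its last target. There are 200 camera calls.

## Task

Check that the two hand levers of the specimen trolley's push handle come up against their stops short of the bar. With the backs of your fingers press the long lever in from its outer side to its stop, keep it there a moment and let it spring fully back out; then press the short lever in to its stop the same way and finish while holding it there. Press firmly but not hard, grasp nothing, and leave the things standing around where they are.

Things in the scene. Friction and masses are not known exactly. Their poses are not given: they have to be found in the camera images.
- long_stand: fixed bench stand with a horizontal bar (30 mm grip, axis 105 mm up, along y at x +30 mm, posts to 122 mm at y +-88 mm) and the long hand lever (150 mm), which lies level with the bar on its -x side, pivots on a vertical pin at x -22, y +70 mm and reaches to -y, slanting 0.20 rad off the bar at rest. Base plate 92 x 190 x 12 mm. Origin at table height under the plate's middle (within 2 mm)
- long_pad (a point): middle of the long lever's outer face (turned away from the bar), 115 mm from its pivot, 105 mm above the table; moves with the lever. x axis: square through the lever towards the bar; y: along the lever to the pivot; z up. Blade 10 mm thick, 16 mm high, 19 mm ball at the free end. Spring: 2.9 N here to start it, 6.3 N just before the stop
- long_lever (a joint): long lever's turn, rad, growing towards the bar: 0 = fully out (where its spring holds it at the start and when let go), 0.32 = against its rigid stop screw, where at least 9 mm is left to the bar; the press point travels 37 mm
- short_stand: fixed bench stand with a horizontal bar (30 mm grip, axis 105 mm up, along y at x +30 mm, posts to 122 mm at y +-88 mm) and the short hand lever (95 mm), which lies level with the bar on its -x side, pivots on a vertical pin at x -22, y +70 mm and reaches to -y, slanting 0.20 rad off the bar at rest. Base plate 92 x 190 x 12 mm. Origin at table height under the plate's middle (within 2 mm)
- short_pad (a point): middle of the short lever's outer face (turned away from the bar), 75 mm from its pivot, 105 mm above the table; moves with the lever. x axis: square through the lever towards the bar; y: along the lever to the pivot; z up. Blade 10 mm thick, 16 mm high, 19 mm ball at the free end. Spring: 2.7 N here to start it, 6.1 N just before the stop
- short_lever (a joint): short lever's turn, rad, growing towards the bar: 0 = fully out (where its spring holds it at the start and when let go), 0.32 = against its rigid stop screw, where at least 9 mm is left to the bar; the press point travels 24 mm
- hex_driver: loose hex driver, 172 mm long, lying on the table; bystander
- cassette: loose tissue cassette with a wax block, 41 x 28 x 13 mm, flat on the table; bystander
- petri_dish: loose petri dish, 61 mm across, 15 mm high; bystander
- eosin: loose brown bottle, 60 mm across, 118 mm high, behind the work; origin at its underside; bystander
- beaker: loose glass beaker, 56 mm across, 68 mm high, behind the work; origin at its underside; bystander

How it is judged (in metres and radians):
On the way, in this order (a step that is already met when the one before it is completed fails the run):
1. the long lever is held against its stop by the fingers (value of joint long_lever above 0.285 rad and contact force between the fingers and long_stand above 1 N), for 0.3 s.
2. the long lever is fully back out (value of joint long_lever below 0.04 rad), for 0.1 s.
3. the short lever is held against its stop by the fingers (value of joint short_lever above 0.285 rad and contact force between the fingers and short_stand above 1 N), for 0.3 s.
At the end, for the whole second after the job is handed in: The fingers hold the short lever at its stop (within 0.035 rad, pushing with more than 1 N and less than 45 N), and the long lever is out (within 0.04 rad) and untouched (all of step 3 and value of joint long_lever below 0.04 rad and contact force between the fingers and long_stand below 0.2 N and contact force between the fingers and short_stand below 45 N); the arm keeps its last pose, push and grip.
It fails at once if a lever or its stand is pushed with more than 45 N (contact force between any of the arm, the fingers and long_stand above 45 N or contact force between any of the arm, the fingers and short_stand above 45 N).
It fails at once if the long lever is pinched or hooked, or its stand touched, with the middle of the grip not on the outer side of the lever (contact force between the fingers and long_stand above 1 N and x of the grasp point in the frame of long_pad above 0.002 m).
It fails at once if the short lever is pinched or hooked, or its stand touched, with the middle of the grip not on the outer side of the lever (contact force between the fingers and short_stand above 1 N and x of the grasp point in the frame of short_pad above 0.002 m).
It fails at once if the short lever is pressed in before the long one has come back out (value of joint short_lever above 0.12 rad and value of joint long_lever above 0.06 rad).
It fails at once if a bystander is moved by more than 20 mm or lifted (distance of any of hex_driver, cassette, petri_dish, eosin, beaker from where it was at the start of the episode above 0.02 m).
It also fails if it takes over 46 s, if anything falls off the work surface, if the arm or the gripper's body presses on something with over 40 N, if the wrist force passes 120 N, or if a joint passes its speed limit or range.

## Working session

There is one attempt and no reset: what is moved stays moved. The work goes in short steps, Python scripts to look and compute and a shell command to move; the robot and the scene stay as the last step left them, time stands still between calls to the robot, and variables do not carry over. Pictures are saved under pics/ and viewed, on a budget of 10 in all, crops included, one or two more only if the job needs it, and the job is handed in when it is done.

```bash
mkdir -p pics
cat > h.py <<'E'
from station import *
import numpy as np, cv2
def save(c,n): cv2.imwrite('pics/'+n+'.png',c['image'][:,:,::-1])
def ray(c,p,s=None):
    d=np.array([(p[0]-c['cx'])/c['fx'],(p[1]-c['cy'])/c['fy'],1.])
    if 'hand_eye' in c:
        H=np.array(c['hand_eye']);Rt=np.array(s['orientation'])
        R=Rt@H[:3,:3];o=Rt@H[:3,3]+np.array(s['tcp_pos']);return o,R@d
    R=np.array(c['R']);return -R.T@np.array(c['t']),R.T@d
def atz(c,p,z,s=None):
    o,d=ray(c,p,s);return o+d*(z-o[2])/d[2]
def tri(rs):
    A=0;b=0
    for o,d in rs:
        d=d/np.linalg.norm(d);P=np.eye(3)-np.outer(d,d);A=A+P;b=b+P@o
    return np.linalg.solve(A,b)
def proj(c,X):
    p=np.array(c['R'])@X+np.array(c['t']);return np.array([c['fx']*p[0]/p[2]+c['cx'],c['fy']*p[1]/p[2]+c['cy']])
E
python3 - <<'E'
from h import *
np.set_printoptions(precision=4,suppress=True)
s=read_state();print(s['clock'],s['tcp_pos'],np.array(s['orientation']).tolist(),s['finger_gap'],s['force'])
for n in('scene','side'):
    c=camera(n);save(c,n+'0')
    o=ray(c,(0,0))[0];print(n,'cam at',o)
    for k,z in(('long_stand',0),('short_stand',0),('long_pad',.105),('short_pad',.105),('hex_driver',0.01),('cassette',.006),('petri_dish',.007),('eosin',0),('beaker',0)):
        for m in mark_of(n,k)[:2]: print(k,round(m['score'],2),np.round(m['position'],1),atz(c,m['position'],z))
E
```

```text
0.0 [0.2291 0.5808 0.1919] [[0.930217318733531, -0.000925662559318188, 0.3670080150037962], [-0.36700909651791597, -0.001662267228798802, 0.9302158673881901], [-0.0002510006044776488, -0.9999981900066053, -0.00188599634416761]] 0.9992010435896755 [-0.583   0.7026  0.6733]
scene cam at [-0.1451 -0.4954  1.1285]
long_stand 0.88 [319.7 259.8] [ 0.5242 -0.2504  0.    ]
long_stand 0.3 [276.8 182.3] [0.7272 0.0185 0.    ]
short_stand 0.88 [215.5 198.9] [0.5596 0.1566 0.    ]
long_pad 0.78 [325.2 260.7] [ 0.4669 -0.2874  0.105 ]
short_pad 0.51 [203.9 187.6] [0.5129 0.1531 0.105 ]
hex_driver 0.63 [372.5 326.9] [ 0.4028 -0.4698  0.01  ]
cassette 0.52 [239.6 260.8] [ 0.3967 -0.0479  0.006 ]
petri_dish 0.72 [158.9 213.8] [0.412  0.2729 0.007 ]
eosin 0.9 [253.4 169. ] [0.7395 0.1215 0.    ]
beaker 0.66 [279.  185.7] [0.7176 0.0042 0.    ]
side cam at [ 0.207  -1.0443  1.0668]
long_stand 0.88 [289.  282.1] [ 0.5235 -0.2582  0.    ]
short_stand 0.68 [250.7 183.8] [0.5542 0.1341 0.    ]
long_pad 0.8 [269.6 273.4] [ 0.46   -0.2957  0.105 ]
short_pad 0.48 [231.6 158. ] [0.5049 0.1453 0.105 ]
hex_driver 0.61 [272.6 370.1] [ 0.3982 -0.4778  0.01  ]
cassette 0.72 [222.5 238.1] [ 0.4094 -0.0569  0.006 ]
petri_dish 0.67 [195.6 162.6] [0.4229 0.2856 0.007 ]
eosin 0.7 [314.4 170.8] [0.7582 0.1202 0.    ]
```

View pics/scene0.png

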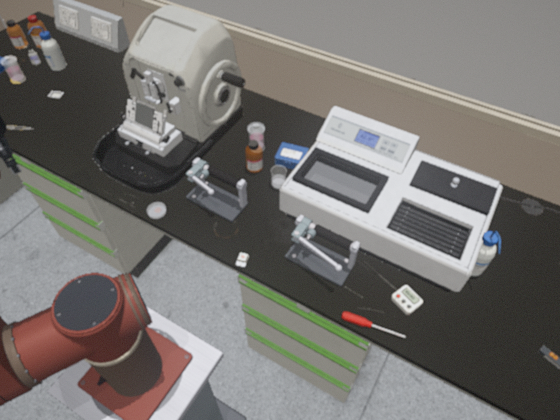

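View pics/side0.png

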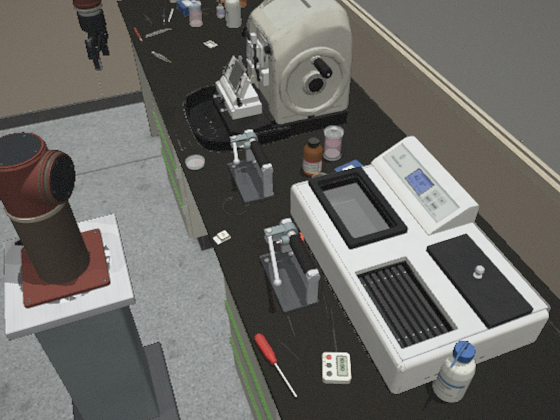

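The scene shows the long stand (posts near 300,228 and 353,250) at about (0.524, -0.254) and the short one (post at 197,165; posts to 240,190) at about (0.557, 0.145). Both have their levers on the robot's side. The side view agrees, with the long lever's white ball at about (277, 282). I'll move over the work with the fingers shut and look with the wrist camera.

```bash
python3 -m inch '[[299,-100,-292,68],[299,-100,-292,68],[299,-100,-292,68],[299,-100,-292,68],[299,-100,-292,68]]' -1
python3 - <<'E'
from h import *
np.set_printoptions(precision=4,suppress=True)
s=read_state();print(s['clock'],s['tcp_pos'],np.array(s['orientation']).round(3).tolist(),s['finger_gap'],s['joints'])
c=camera('wrist');print(np.array(c['hand_eye']),c['fx'],c['cx'],c['cy'])
E
```

```text
clock: 1.5
tcp_pos: [0.3292, 0.3578, 0.2518]
orientation: [[0.425, 0.001, 0.905], [-0.905, 0.0, 0.425], [0.0, -1.0, 0.001]]
force: [0.6, 0.4, 0.9]
finger_gap: 0.143
1.5 [0.3292 0.3578 0.2518] [[0.425, 0.001, 0.905], [-0.905, 0.0, 0.425], [0.0, -1.0, 0.001]] 0.14317243229252868 [ 38.0886  -8.7367 103.1048  -0.0094  85.595   12.9144]
[[ 0.0004  0.9568  0.2909 -0.0745]
 [ 0.0002 -0.2909  0.9568 -0.1806]
 [ 1.     -0.0003 -0.0003 -0.0011]
 [ 0.      0.      0.      1.    ]] 355.6809572917713 284.69063774234525 214.94645426744947
```

```bash
python3 -m inch '[[183,-20,13,25],[183,-20,13,25],[183,-20,13,25],[183,-20,13,25],[183,-20,13,25]]'
python3 - <<'E'
from h import *
np.set_printoptions(precision=4,suppress=True)
s=read_state();c=camera('wrist');save(c,'w1')
print(s['clock'],s['finger_gap'],s['dq'])
for k,z in(('short_stand',0),('short_pad',.105),('cassette',.006)):
    for m in mark_of('wrist',k)[:2]: print(k,round(m['score'],2),np.round(m['position'],1),atz(c,m['position'],z,s))
E
```

```text
clock: 2.05
tcp_pos: [0.4215, 0.1967, 0.272]
orientation: [[0.004, 0.002, 1.0], [-1.0, -0.001, 0.004], [0.001, -1.0, 0.002]]
force: [-0.5, 0.4, 0.5]
finger_gap: -0.001
2.05 -0.001498745672651811 [4.1735 0.1457 0.8584 2.3259 0.2705 3.3474]
short_stand 0.86 [385.2 202.3] [0.5533 0.1505 0.    ]
short_pad 0.73 [373.1 233.8] [0.5126 0.1445 0.105 ]
short_pad 0.58 [531.2 221.4] [0.6743 0.1584 0.105 ]
```

View pics/w1.png

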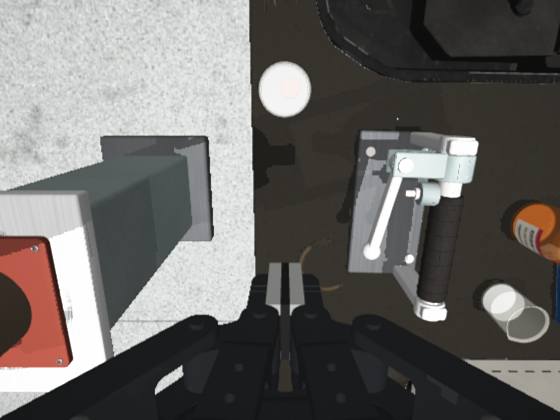

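The wrist view shows the short stand clearly: pivot pin at about (404,163), lever ball at (372,252), bar post tops at (462,146) and (431,312). I'll fit its pose from these.

```bash
python3 - <<'E'
from h import *
np.set_printoptions(precision=4,suppress=True)
s=read_state();c=camera('wrist')
g={}
for k,p,z in(('pivot',(404,163),.115),('ball',(372,252),.110),('postA',(461,145),.122),('postB',(431,310),.122),('base_bl',(349,270),.012),('base_tl',(361,132),.012)):
    g[k]=atz(c,p,z,s);print(k,g[k])
d=g['postA']-g['postB'];print('post sep',np.hypot(*d[:2]),'bar yaw',np.degrees(np.arctan2(-d[0],d[1])))
b=g['pivot']-g['ball'];print('lever len',np.hypot(*b[:2]),'lever yaw',np.degrees(np.arctan2(-b[0],b[1])))
E
python3 -m inch '[[260,0,0,0],[260,0,0,0],[260,0,0,0],[260,0,0,0],[260,0,0,0]]'
python3 -m inch '[[130,0,-10,0],[130,0,-10,0],[130,0,-10,0],[130,0,-10,0],[130,0,-10,0]]'
python3 - <<'E'
from h import *
np.set_printoptions(precision=4,suppress=True)
s=read_state();c=camera('wrist');save(c,'w2')
print(s['clock'],s['tcp_pos'],s['joints'],s['force'])
for k,z in(('long_stand',0),('long_pad',.105),('hex_driver',.01)):
    for m in mark_of('wrist',k)[:2]: print(k,round(m['score'],2),np.round(m['position'],1),atz(c,m['position'],z,s))
E
```

```text
pivot [0.5303 0.2248 0.115 ]
ball [0.5086 0.1315 0.11  ]
postA [0.5783 0.2427 0.122 ]
postB [0.5729 0.0712 0.122 ]
base_bl [0.5059 0.0638 0.012 ]
base_tl [0.5091 0.2464 0.012 ]
post sep 0.17163606991757988 bar yaw -1.784788606879263
lever len 0.09575394263008517 lever yaw -13.06124267907048
clock: 2.8
tcp_pos: [0.4213, -0.0505, 0.2713]
orientation: [[0.012, 0.001, 1.0], [-1.0, 0.0, 0.012], [-0.0, -1.0, 0.001]]
force: [2.2, 0.4, -0.3]
finger_gap: -0.0
clock: 3.3
tcp_pos: [0.4128, -0.1794, 0.2709]
orientation: [[0.009, -0.001, 1.0], [-1.0, 0.001, 0.009], [-0.001, -1.0, -0.001]]
force: [0.6, -0.2, 0.2]
finger_gap: -0.002
3.3 [ 0.4128 -0.1794  0.2709] [-33.5701 -14.4438 105.9355   0.033   88.5658 -34.0738] [ 0.5519 -0.1538  0.1583]
long_stand 0.79 [362.7 221.8] [ 0.5161 -0.251   0.    ]
long_stand 0.25 [282.5 361.8] [ 0.4105 -0.475   0.    ]
long_pad 0.76 [336.4 281.9] [ 0.4682 -0.2856  0.105 ]
hex_driver 0.53 [282.4 361.3] [ 0.4104 -0.466   0.01  ]
```

View pics/w2.png

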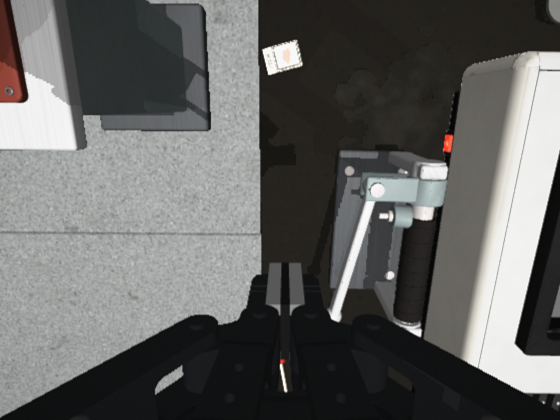

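The long stand is seen here: pivot pin at (377,190), lever running to its ball at about (335,318) beside the finger linkage, post top at (432,172). Next I'll compute its pose and the contact pose.

Run:
```python
from h import *
np.set_printoptions(precision=4,suppress=True)
s=read_state();c=camera('wrist')
g={}
for k,p,z in(('pivot',(377,190),.115),('lev',(341,297),.112),('postA',(431,172),.122),('base_bl',(331,287),.012),('base_tl',(340,150),.012)):
    g[k]=atz(c,p,z,s);print(k,g[k])
d=g['base_tl']-g['base_bl'];print('base yaw',np.degrees(np.arctan2(-d[0],d[1])))
b=g['pivot']-g['lev'];yaw=np.arctan2(-b[0],b[1]);print('len',np.hypot(*b[:2]),'lever yaw',np.degrees(yaw))
for P,L,y in((g['pivot'],.115,yaw),(np.array([.5303,.2248,.115]),.075,np.radians(-13.1))):
  for a in(0,.32):
    yy=y+a;u=np.array([-np.sin(yy),np.cos(yy)]);n=np.array([np.cos(yy),np.sin(yy)])
    pad=P[:2]-L*u-.005*n;print('a',a,'pad',pad,'normal deg',np.degrees(yy),'tcp at contact',pad-.0145*n)
```

```text
pivot [ 0.5013 -0.1808  0.115 ]
lev [ 0.4736 -0.2994  0.112 ]
postA [ 0.5485 -0.1615  0.122 ]
base_bl [ 0.4774 -0.3414  0.012 ]
base_tl [ 0.4793 -0.1545  0.012 ]
base yaw -0.5860161551974921
len 0.12179653745956294 lever yaw -13.147979410751324
a 0 pad [ 0.4703 -0.2917] normal deg -13.147979410751324 tcp at contact [ 0.4562 -0.2884]
a 0.32 pad [ 0.5068 -0.2958] normal deg 5.18667003343502 tcp at contact [ 0.4923 -0.2971]
a 0 pad [0.5084 0.1529] normal deg -13.1 tcp at contact [0.4943 0.1562]
a 0.32 pad [0.5322 0.1497] normal deg 5.234649444186345 tcp at contact [0.5177 0.1483]
```

```bash
python3 -m inch '[[110,179,20,0],[110,179,20,0],[110,179,20,0],[110,179,20,0],[110,179,20,0]]'; python3 -m inch '[[0,0,0,0],[0,0,0,0]]'
python3 - <<'E'
from h import *
s=read_state();c=camera('wrist');save(c,'w3');print(s['force'],s['tcp_pos'])
E
```

```text
clock: 4.05
tcp_pos: [0.4311, -0.2885, 0.0868]
orientation: [[0.008, -0.006, 1.0], [-1.0, 0.005, 0.009], [-0.005, -1.0, -0.006]]
force: [-0.8, 0.6, -0.3]
finger_gap: 0.002
clock: 4.25
tcp_pos: [0.4347, -0.2896, 0.0939]
orientation: [[0.01, 0.002, 1.0], [-1.0, -0.001, 0.01], [0.001, -1.0, 0.002]]
force: [-0.5, -0.1, 1.3]
finger_gap: -0.0
[-0.52975479 -0.14255823  1.25827508] [ 0.43466361 -0.2896434   0.09393122]
```

View pics/w3.png

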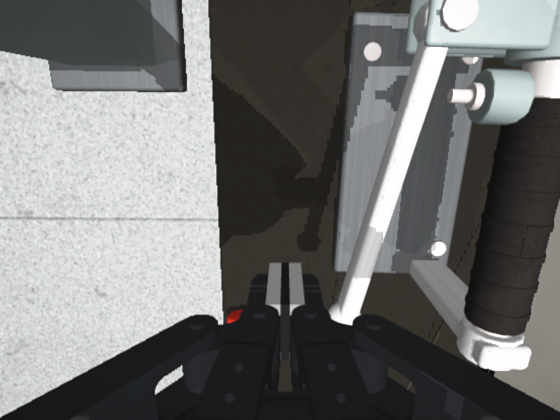

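The shut fingers stand outside the long lever with a clear gap. I'll press in small steps and watch the force.

```bash
python3 -m inch '[[1,0,8,0],[1,0,16,0],[1,0,22,0],[1,0,26,0],[1,0,26,0]]'; python3 -m inch '[[0,0,3,0],[1,0,6,0],[1,0,9,0],[2,0,12,0],[2,0,12,0]]';python3 -m inch '[[0,0,3,0],[1,0,6,0],[1,0,9,0],[2,0,11,0],[2,0,11,0]]'
```

```text
clock: 4.8
tcp_pos: [0.4603, -0.2906, 0.0923]
orientation: [[0.009, 0.0, 1.0], [-1.0, -0.0, 0.009], [0.0, -1.0, 0.0]]
force: [0.1, 0.1, 0.1]
finger_gap: -0.004
clock: 5.3
tcp_pos: [0.472, -0.2928, 0.0922]
orientation: [[0.009, 0.0, 1.0], [-1.0, -0.0, 0.009], [0.0, -1.0, 0.0]]
force: [-0.1, -0.3, 0.2]
finger_gap: -0.001
clock: 5.8
tcp_pos: [0.4829, -0.2947, 0.0922]
orientation: [[0.009, 0.0, 1.0], [-1.0, -0.0, 0.009], [0.0, -1.0, 0.0]]
force: [0.0, -0.0, -0.0]
finger_gap: 0.0
```

No force yet although contact was expected at about x = 0.456, so I'll look before going on.

Run:
```python
from h import *
c=camera('wrist');a=c['image'][:,:,::-1][180:400,180:560];c2=camera('side')['image'][:,:,::-1][200:330,200:360]
s=read_state();print(s['force'],s['joint_efforts'])
b=cv2.resize(c2,None,fx=3,fy=3,interpolation=cv2.INTER_CUBIC)[:,:420]
a=cv2.resize(a,(380,390*220//220));cv2.imwrite('pics/m4.png',np.hstack([a[:390],b[:390]]))
```

```text
[-0.63309865  0.25900457 -0.16043262] [ 2.57966534e-02 -4.43845332e+01 -3.60832286e+01  2.93626123e-03
 -1.35035752e-02  1.63453158e-03]
```

View pics/m4.png

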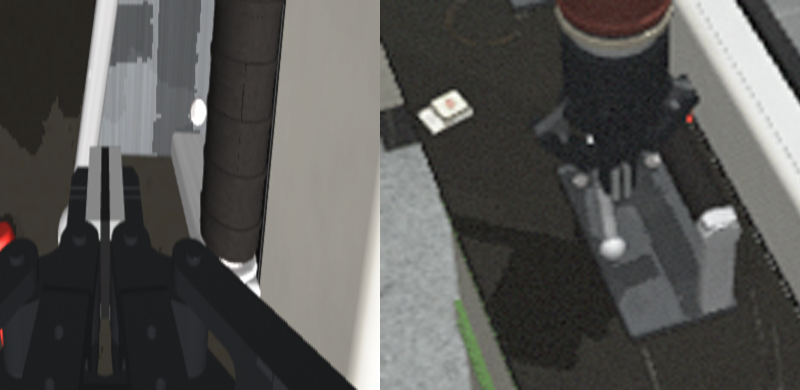

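Run:
```python
from h import *
np.set_printoptions(precision=4,suppress=True)
s=read_state();c=camera('side');T=np.array(s['tcp_pos']);print(T,s['force'],s['finger_gap'])
for dz in(0,.02,.04):print('side proj of tcp+',dz,proj(c,T+[0,0,dz]))
P=np.array([.5013,-.1808,.105])
for a in(0,.16,.32):
    y=np.radians(-13.15)+a;u=np.array([-np.sin(y),np.cos(y),0]);n=np.array([np.cos(y),np.sin(y),0])
    print(a,'side ball',proj(c,P-.15*u),'mid lever',proj(c,P-.115*u))
b=c['image'][:,:,::-1][215:305,240:340];b=cv2.resize(b,None,fx=4,fy=4,interpolation=cv2.INTER_CUBIC)
w=camera('wrist');save(w,'w5')
H=np.array(w['hand_eye']);Hi=np.linalg.inv(H)
for x in(-.011,0,.011):
  for yy in(0,-.02,-.04):
    p=Hi@[x,yy,0,1];print(x,yy,'wrist',w['fx']*p[0]/p[2]+w['cx'],w['fy']*p[1]/p[2]+w['cy'])
Rt=np.array(s['orientation'])
for a in(0,.16,.32):
    y=np.radians(-13.15)+a;u=np.array([-np.sin(y),np.cos(y),0])
    for L in(.05,.08,.15):
        q=Rt.T@(P-L*u-T);p=Hi@[*q,1];print(a,L,'wrist',w['fx']*p[0]/p[2]+w['cx'],w['fy']*p[1]/p[2]+w['cy'])
z=cv2.resize(w['image'][:,:,::-1][170:350,190:370],None,fx=2.2,fy=2.2)
cv2.imwrite('pics/m5.png',np.hstack([b[:360],z[:360]]))
```

```text
[ 0.4826 -0.2945  0.0921] [-0.6331  0.259  -0.1604] -0.0014993392025485083
side proj of tcp+ 0 [278.6223 273.8095]
side proj of tcp+ 0.02 [278.5459 268.2861]
side proj of tcp+ 0.04 [278.4677 262.6371]
0 side ball [277.2702 282.4521] mid lever [275.2866 270.6399]
0.16 side ball [287.5583 280.6242] mid lever [283.0262 269.2922]
0.32 side ball [297.2596 277.5525] mid lever [290.347  267.0235]
-0.011 0 wrist 286.9864970876713 229.26524600210107
-0.011 -0.02 wrist 287.2385801770707 242.88980143680502
-0.011 -0.04 wrist 287.553771543892 259.9252251934347
0 0 wrist 286.9567605330593 248.29115482313082
0 -0.02 wrist 287.20099160358274 263.7447963568744
0 -0.04 wrist 287.5051115274393 282.98788560214086
0.011 0 wrist 286.927987433576 266.70063011075024
0.011 -0.02 wrist 287.16475151226933 283.8516227169219
0.011 -0.04 wrist 287.45840690945477 305.1237750370045
0 0.05 wrist 304.46514863342304 127.35974212343757
0 0.08 wrist 288.83322754368254 189.50740002704245
0 0.15 wrist 257.746538096336 313.09841165243284
0.16 0.05 wrist 321.59196060209973 130.1717011125409
0.16 0.08 wrist 314.9044207427768 193.569211699965
0.16 0.15 wrist 301.65102543799753 319.21067131424974
0.32 0.05 wrist 338.9812725495297 130.13457548553032
0.32 0.08 wrist 341.3217180235447 193.51678544065143
0.32 0.15 wrist 345.96031928660165 319.1359474409693
```

View pics/m5.png

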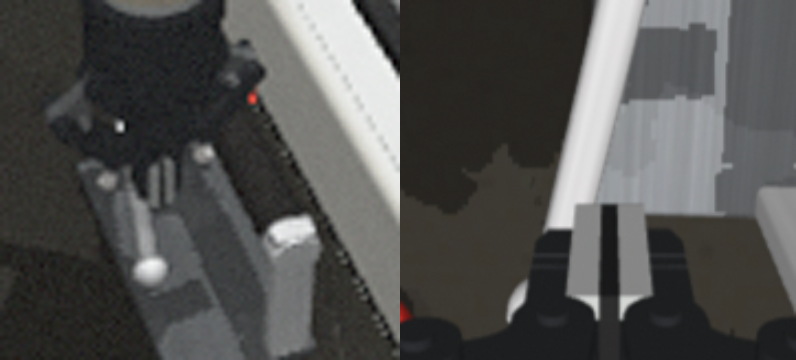

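The side view settles it. The long lever is still at rest: its ball shows at (277.5, 282.5), exactly the rest prediction. The visible finger ends show about 22–25 mm above the reported TCP, and the fingers passed just over the lever untouched. I'll back out, go 25 mm lower and press again.

```bash
python3 -m inch '[[-4,0,-48,0],[-4,0,-48,0],[-4,25,-48,0],[-4,25,-48,0],[-4,25,-48,0]]'; python3 -m inch '[[0,0,4,0],[0,0,8,0],[0,0,12,0],[0,0,16,0],[0,0,16,0]]'; python3 -m inch '[[0,0,3,0],[0,0,6,0],[1,0,8,0],[1,0,10,0],[1,0,10,0]]'
python3 - <<'E'
from h import *
s=read_state();w=camera('wrist');b=camera('side')['image'][:,:,::-1][215:305,240:340];b=cv2.resize(b,None,fx=4,fy=4,interpolation=cv2.INTER_CUBIC)
z=cv2.resize(w['image'][:,:,::-1][170:350,190:370],None,fx=2.2,fy=2.2)
cv2.imwrite('pics/m6.png',np.hstack([b[:360],z[:360]]))
E
```

```text
clock: 6.5
tcp_pos: [0.4345, -0.2908, 0.0673]
orientation: [[0.009, -0.001, 1.0], [-1.0, 0.001, 0.009], [-0.001, -1.0, -0.001]]
force: [0.7, -0.3, 0.5]
finger_gap: -0.0
clock: 7.0
tcp_pos: [0.4514, -0.2909, 0.0674]
orientation: [[0.009, 0.001, 1.0], [-1.0, -0.0, 0.009], [0.0, -1.0, 0.001]]
force: [0.5, -0.4, -0.0]
finger_gap: 0.004
clock: 7.5
tcp_pos: [0.4603, -0.2916, 0.0669]
orientation: [[0.009, -0.001, 1.0], [-1.0, 0.0, 0.009], [-0.0, -1.0, -0.001]]
force: [-2.6, 0.8, 0.5]
finger_gap: -0.004
```

View pics/m6.png

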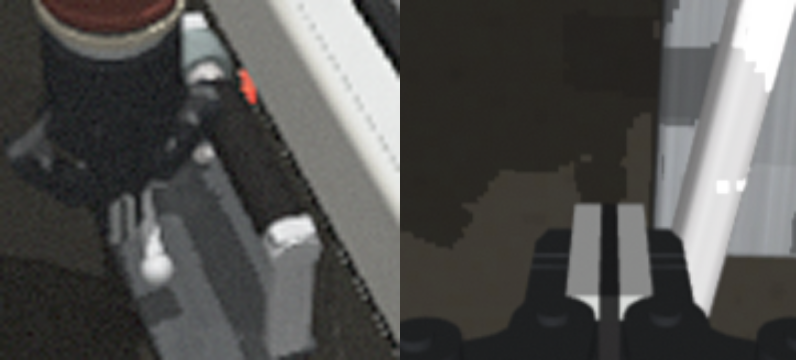

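Now there is contact (-2.6 N at x = 0.460) with the fingers on the lever's outer side. I'll press on.

```bash
python3 -m inch '[[0,0,3,0],[1,0,6,0],[1,0,9,0],[2,0,12,0],[2,0,12,0]]'; python3 -m inch '[[0,0,3,0],[1,0,6,0],[1,0,9,0],[2,0,12,0],[2,0,12,0]]'; python3 -m inch '[[0,0,2,0],[0,0,4,0],[0,0,6,0],[0,0,6,0]]'
```

```text
clock: 8.1
tcp_pos: [0.4728, -0.2936, 0.0671]
orientation: [[0.009, -0.0, 1.0], [-1.0, 0.0, 0.009], [-0.0, -1.0, -0.0]]
force: [-3.6, -0.3, -0.4]
finger_gap: 0.002
clock: 8.6
tcp_pos: [0.4847, -0.2948, 0.067]
orientation: [[0.009, -0.001, 1.0], [-1.0, 0.001, 0.009], [-0.001, -1.0, -0.001]]
force: [-5.9, 1.3, -0.1]
finger_gap: -0.004
clock: 9.0
tcp_pos: [0.4904, -0.2948, 0.0669]
orientation: [[0.009, -0.001, 1.0], [-1.0, 0.001, 0.009], [-0.001, -1.0, -0.001]]
force: [-6.5, 2.1, 0.1]
finger_gap: -0.001
```

```bash
python3 -m inch '[[0,0,1,0],[0,0,2,0],[0,0,2,0]]'; python3 -m inch '[[0,0,1,0],[0,0,2,0],[0,0,2,0]]'
```

```text
clock: 9.3
tcp_pos: [0.4923, -0.2948, 0.0669]
orientation: [[0.009, -0.001, 1.0], [-1.0, 0.001, 0.009], [-0.001, -1.0, -0.001]]
force: [-6.5, 0.9, 1.1]
finger_gap: 0.001
clock: 9.6
tcp_pos: [0.4941, -0.2947, 0.0669]
orientation: [[0.009, -0.002, 1.0], [-1.0, 0.001, 0.009], [-0.001, -1.0, -0.002]]
force: [-7.4, 1.6, 1.2]
finger_gap: -0.001
```

```bash
python3 -m inch '[[0,0,1,0],[0,0,1,0],[0,0,1,0]]'; python3 -m inch '[[0,0,1,0],[0,0,1,0]]';python3 -m inch '[[0,0,1,0],[0,0,1,0]]'
```

```text
clock: 9.9
tcp_pos: [0.495, -0.2947, 0.0669]
orientation: [[0.009, -0.002, 1.0], [-1.0, 0.001, 0.009], [-0.001, -1.0, -0.002]]
force: [-7.0, 2.2, 1.0]
finger_gap: 0.003
clock: 10.1
tcp_pos: [0.4952, -0.2947, 0.0668]
orientation: [[0.009, -0.004, 1.0], [-1.0, 0.002, 0.009], [-0.002, -1.0, -0.003]]
force: [-10.0, 1.4, 4.0]
finger_gap: 0.001
clock: 10.3
tcp_pos: [0.4954, -0.2946, 0.0667]
orientation: [[0.009, -0.005, 1.0], [-1.0, 0.002, 0.009], [-0.002, -1.0, -0.005]]
force: [-12.8, 1.7, 5.1]
finger_gap: 0.002
```

The TCP has stalled while the force climbs by about 3 N/mm, so this is the stop. I'll hold it there, checking the angle numerically.

```bash
python3 -m inch '[[0,0,1,0],[0,0,1,0],[0,0,1,0],[0,0,1,0],[0,0,1,0]]'
python3 - <<'E'
from h import *
np.set_printoptions(precision=4,suppress=True)
s=read_state();c=camera('side');P=np.array([.5013,-.1808,.105])
print(s['force'],[ (round(m['score'],2),np.round(m['position'],1)) for m in mark_of('side','long_pad')[:2]])
for a in(0,.16,.32):
    y=np.radians(-13.15)+a;u=np.array([-np.sin(y),np.cos(y),0]);print(a,'pred ball',proj(c,P-.15*u),'pad',proj(c,P-.115*u-.005*np.array([u[1],-u[0],0])))
b=c['image'][215:305,240:340]; hsv=cv2.cvtColor(b,cv2.COLOR_RGB2HSV)
cv2.imwrite('pics/m7.png',cv2.resize(b[:,:,::-1],None,fx=5,fy=5,interpolation=cv2.INTER_CUBIC))
E
```

```text
clock: 10.8
tcp_pos: [0.4956, -0.2946, 0.0667]
orientation: [[0.009, -0.007, 1.0], [-1.0, 0.002, 0.009], [-0.002, -1.0, -0.007]]
force: [-15.5, 2.5, 5.7]
finger_gap: -0.002
[-15.4937   2.5428   5.7293] [(0.62, array([286. , 268.9]))]
0 pred ball [277.2702 282.4521] pad [273.1466 270.8761]
0.16 pred ball [287.5583 280.6242] pad [280.968  269.7868]
0.32 pred ball [297.2596 277.5525] pad [288.4322 267.7595]
```

View pics/m7.png

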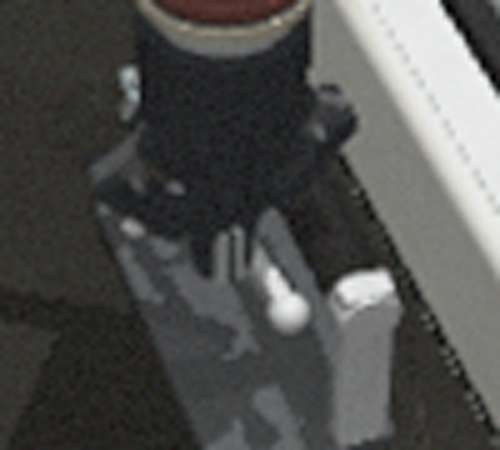

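The ball is at (297.6, 277.4), the prediction for 0.32 rad, so the long lever is on its stop at about 15 N. I'll let it out, then rise and go across to the short lever.

```bash
python3 -m inch '[[0,0,-12,0],[0,0,-30,0],[0,0,-50,0],[0,0,-70,0],[0,0,-70,0]]'; python3 -m inch '[[0,0,0,0],[0,-50,0,0],[0,-100,0,0],[0,-130,0,0],[0,-130,0,0]]'
python3 - <<'E'
from h import *
np.set_printoptions(precision=4,suppress=True)
s=read_state();c=camera('side');print(s['tcp_pos'],s['force'],[ (round(m['score'],2),np.round(m['position'],1)) for m in mark_of('side','long_pad')[:2]],'rest pred 273.1 270.9')
g=cv2.cvtColor(c['image'],cv2.COLOR_RGB2GRAY)[270:295,265:310];yx=np.argwhere(g>190);print('white ball px (rest 277.3,282.5):',yx.mean(0)[::-1]+[265,270] if len(yx) else None,len(yx))
E
```

```text
clock: 11.4
tcp_pos: [0.4284, -0.2962, 0.0675]
orientation: [[0.008, 0.002, 1.0], [-1.0, -0.001, 0.008], [0.001, -1.0, 0.002]]
force: [0.7, -0.9, -0.4]
finger_gap: 0.001
clock: 11.9
tcp_pos: [0.4331, -0.2987, 0.2041]
orientation: [[0.009, 0.01, 1.0], [-1.0, -0.008, 0.009], [0.008, -1.0, 0.01]]
force: [0.7, -1.4, 0.5]
finger_gap: -0.001
[ 0.4331 -0.2987  0.2041] [ 0.7119 -1.3929  0.538 ] [(0.52, array([271. , 269.7]))] rest pred 273.1 270.9
white ball px (rest 277.3,282.5): [279.9286 276.6429] 56
```

```bash
python3 -m inch '[[-250,0,10,0],[-250,0,10,0],[-250,0,10,0],[-250,0,10,0],[-250,0,10,0]]'; python3 -m inch '[[-202,0,24,0],[-202,0,24,0],[-202,0,24,0],[-202,0,24,0],[-202,0,24,0]]';  python3 -m inch '[[0,0,0,0],[0,0,0,0]]'
```

```text
clock: 12.5
tcp_pos: [0.4357, -0.0438, 0.1954]
orientation: [[0.008, -0.002, 1.0], [-1.0, 0.001, 0.008], [-0.001, -1.0, -0.002]]
force: [1.1, -0.3, -0.8]
finger_gap: -0.003
clock: 13.0
tcp_pos: [0.4576, 0.1616, 0.1953]
orientation: [[0.015, -0.003, 1.0], [-1.0, 0.002, 0.015], [-0.002, -1.0, -0.003]]
force: [0.4, -0.5, -0.7]
finger_gap: 0.0
clock: 13.2
tcp_pos: [0.4582, 0.1555, 0.1959]
orientation: [[0.009, -0.002, 1.0], [-1.0, -0.001, 0.009], [0.001, -1.0, -0.002]]
force: [-0.1, -1.2, -0.0]
finger_gap: -0.001
```

```bash
python3 -m inch '[[0,50,0,0],[0,100,0,0],[0,129,0,0],[0,129,0,0],[0,129,0,0]]'; python3 -m inch '[[1,0,8,0],[1,0,16,0],[2,0,23,0],[2,0,30,0],[2,0,30,0]]';  python3 -m inch '[[0,0,3,0],[0,0,6,0],[1,0,9,0],[1,0,10,0],[1,0,10,0]]'
python3 - <<'E'
from h import *
s=read_state();w=camera('wrist');z=cv2.resize(w['image'][:,:,::-1][120:350,160:460],None,fx=2,fy=2);cv2.imwrite('pics/m8.png',z)
E
```

```text
clock: 13.7
tcp_pos: [0.459, 0.1548, 0.0685]
orientation: [[0.006, -0.001, 1.0], [-1.0, -0.0, 0.006], [0.0, -1.0, -0.001]]
force: [0.4, -0.6, 1.0]
finger_gap: -0.004
clock: 14.2
tcp_pos: [0.4902, 0.1543, 0.0688]
orientation: [[0.008, 0.001, 1.0], [-1.0, 0.0, 0.008], [-0.0, -1.0, 0.001]]
force: [-0.4, 0.1, -0.2]
finger_gap: -0.0
clock: 14.7
tcp_pos: [0.4988, 0.1534, 0.0681]
orientation: [[0.009, -0.0, 1.0], [-1.0, -0.0, 0.009], [0.0, -1.0, -0.0]]
force: [-0.6, 0.4, -0.4]
finger_gap: -0.001
```

View pics/m8.png

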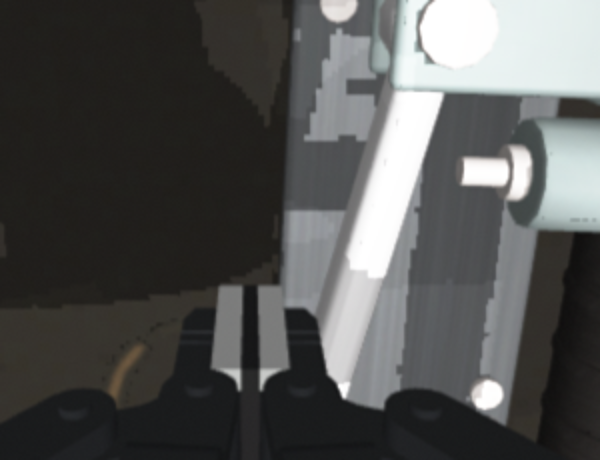

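The fingers stand on the outer side, just at the short lever. I'll go on pressing.

```bash
python3 -m inch '[[0,0,3,0],[0,0,5,0],[1,0,5,0]]'; python3 -m inch '[[0,0,3,0],[0,0,6,0],[1,0,9,0],[2,0,10,0],[2,0,10,0]]';  python3 -m inch '[[0,0,2,0],[0,0,4,0],[0,0,5,0],[0,0,5,0]]'
```

```text
clock: 15.05
tcp_pos: [0.5041, 0.1525, 0.0683]
orientation: [[0.009, 0.0, 1.0], [-1.0, 0.0, 0.009], [-0.0, -1.0, 0.0]]
force: [-0.7, 0.5, -0.6]
finger_gap: -0.004
clock: 15.55
tcp_pos: [0.5138, 0.151, 0.0681]
orientation: [[0.008, -0.0, 1.0], [-1.0, 0.001, 0.008], [-0.001, -1.0, -0.0]]
force: [-3.3, 1.1, 2.3]
finger_gap: 0.001
clock: 15.95
tcp_pos: [0.5188, 0.1504, 0.0681]
orientation: [[0.009, -0.0, 1.0], [-1.0, -0.0, 0.009], [0.0, -1.0, -0.0]]
force: [-5.7, -1.6, 4.6]
finger_gap: 0.0
```

```bash
python3 -m inch '[[0,0,2,0],[0,0,4,0],[0,0,5,0],[0,0,5,0]]'; python3 -m inch '[[0,0,1,0],[0,0,2,0],[0,0,2,0]]';  python3 -m inch '[[0,0,1,0],[0,0,2,0],[0,0,2,0]]'
```

```text
clock: 16.35
tcp_pos: [0.5235, 0.15, 0.0681]
orientation: [[0.009, -0.001, 1.0], [-1.0, -0.001, 0.009], [0.001, -1.0, -0.001]]
force: [-6.4, -2.7, 5.8]
finger_gap: 0.0
clock: 16.65
tcp_pos: [0.5251, 0.15, 0.0681]
orientation: [[0.009, -0.002, 1.0], [-1.0, -0.001, 0.009], [0.001, -1.0, -0.002]]
force: [-6.3, -2.2, 6.3]
finger_gap: 0.001
clock: 16.95
tcp_pos: [0.527, 0.1499, 0.0681]
orientation: [[0.009, -0.002, 1.0], [-1.0, -0.001, 0.009], [0.001, -1.0, -0.002]]
force: [-7.6, -3.5, 6.3]
finger_gap: -0.0
```

```bash
python3 -m inch '[[0,0,1,0],[0,0,1,0],[0,0,1,0]]'; python3 -m inch '[[0,0,1,0],[0,0,1,0],[0,0,1,0]]'
python3 - <<'E'
from h import *
np.set_printoptions(precision=4,suppress=True)
s=read_state();print(s['force'],s['ft_torque'])
P=np.array([.5303,.2248,.105]);c=camera('side')
for a in(0,.16,.32):
    y=np.radians(-13.1)+a;u=np.array([-np.sin(y),np.cos(y),0]);print(a,'side ball',proj(c,P-.095*u))
w=camera('wrist')
b=cv2.resize(c['image'][:,:,::-1][125:215,205:285],None,fx=5,fy=5,interpolation=cv2.INTER_CUBIC)
z=w['image'][:400,180:560,::-1];z=np.vstack([z,np.zeros((50,380,3),np.uint8)])
cv2.imwrite('pics/m9.png',np.hstack([b,z]))
E
```

```text
clock: 17.25
tcp_pos: [0.5279, 0.1499, 0.0681]
orientation: [[0.009, -0.002, 1.0], [-1.0, -0.001, 0.009], [0.001, -1.0, -0.002]]
force: [-8.3, -3.1, 6.2]
finger_gap: -0.003
clock: 17.55
tcp_pos: [0.5288, 0.1499, 0.0681]
orientation: [[0.009, -0.002, 1.0], [-1.0, -0.001, 0.009], [0.001, -1.0, -0.002]]
force: [-8.2, -3.3, 7.1]
finger_gap: 0.001
[-8.2111 -3.2998  7.1498] [-0.4817  1.337   0.0635]
0 side ball [234.2259 160.3313]
0.16 side ball [239.4614 159.5935]
0.32 side ball [244.473  158.3554]
```

View pics/m9.png

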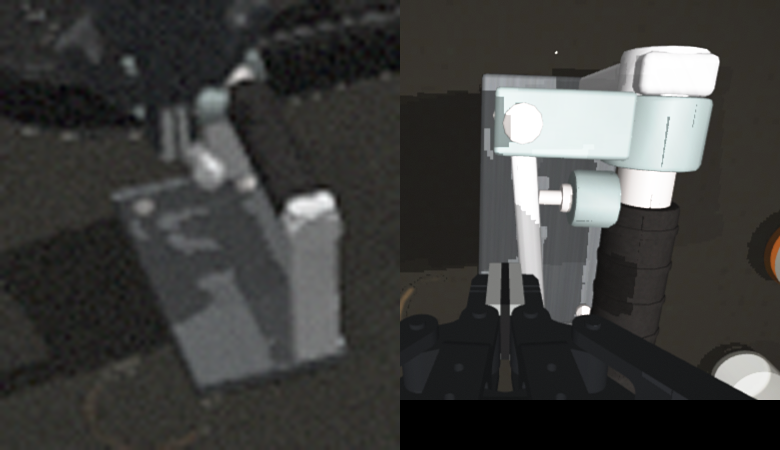

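The wrist view shows the lever just about at the stop screw's tip (540,197), and the ball is close to the 0.32 rad prediction. The force hasn't jumped yet, so I'll continue by millimetres.

```bash
python3 -m inch '[[0,0,1,0],[0,0,1,0],[0,0,1,0]]'; python3 -m inch '[[0,0,1,0],[0,0,1,0],[0,0,1,0]]'; python3 -m inch '[[0,0,1,0],[0,0,1,0],[0,0,1,0]]'
```

```text
clock: 17.95
tcp_pos: [0.5289, 0.1499, 0.068]
orientation: [[0.009, -0.004, 1.0], [-1.0, -0.002, 0.009], [0.002, -1.0, -0.004]]
force: [-10.5, -2.7, 9.3]
finger_gap: -0.001
clock: 18.25
tcp_pos: [0.529, 0.1499, 0.068]
orientation: [[0.009, -0.006, 1.0], [-1.0, -0.002, 0.009], [0.002, -1.0, -0.006]]
force: [-15.0, -2.7, 11.6]
finger_gap: 0.002
clock: 18.55
tcp_pos: [0.5291, 0.1499, 0.0679]
orientation: [[0.009, -0.008, 1.0], [-1.0, -0.002, 0.009], [0.002, -1.0, -0.008]]
force: [-17.7, -4.2, 14.3]
finger_gap: 0.001
```

It has stalled at x = 0.529 with the force climbing, so this is the stop. I'll hold, check the rest, and hand in.

```bash
python3 -m inch '[[0,0,0,0],[0,0,0,0],[0,0,0,0],[0,0,0,0],[0,0,0,0]]'
python3 - <<'E'
from h import *
np.set_printoptions(precision=4,suppress=True)
for n in('scene','side'):
    c=camera(n)
    for k,z in(('long_pad',.105),('short_pad',.105),('hex_driver',0.01),('cassette',.006),('petri_dish',.007),('eosin',0),('beaker',0)):
        for m in mark_of(n,k)[:1]: print(n,k,round(m['score'],2),atz(c,m['position'],z))
s=read_state();print(s['clock'],s['force'],np.linalg.norm(s['force']),s['dq'])
E
```

```text
clock: 19.05
tcp_pos: [0.5291, 0.1499, 0.0679]
orientation: [[0.009, -0.008, 1.0], [-1.0, -0.002, 0.009], [0.002, -1.0, -0.008]]
force: [-17.6, -4.0, 13.7]
finger_gap: -0.001
scene long_pad 0.6 [ 0.4621 -0.2798  0.105 ]
scene short_pad 0.4 [0.529  0.1462 0.105 ]
scene hex_driver 0.87 [ 0.4022 -0.4666  0.01  ]
scene cassette 0.59 [ 0.4121 -0.0431  0.006 ]
scene petri_dish 0.84 [0.4068 0.2809 0.007 ]
scene eosin 0.82 [0.7402 0.1174 0.    ]
scene beaker 0.79 [0.7219 0.0015 0.    ]
side long_pad 0.75 [ 0.4714 -0.2902  0.105 ]
side short_pad 0.46 [0.5207 0.1406 0.105 ]
side hex_driver 0.8 [ 0.4084 -0.4853  0.01  ]
side cassette 0.46 [ 0.4039 -0.0475  0.006 ]
side petri_dish 0.52 [0.4372 0.287  0.007 ]
side eosin 0.93 [0.7564 0.109  0.    ]
side beaker 0.18 [ 0.4903 -0.2165  0.    ]
19.85 [-17.4656  -3.2201  13.5217] 22.321537791089796 [ 0.1343  0.0412 -0.0523  0.0475  0.0286  0.0242]
```

```bash
python3 -c "
from station import *
print(finish_job())"
```

```text
the job is handed in; nothing more can be done
None
```

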